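Open the top half of the split bench hatch and put the sample jar on its sill

TASK

Open the hatch in the bench screen for your neighbour: draw back the bolt of the top half and swing the top half wide open towards you, about square to the screen or further, while the bottom half stays shut and bolted. Then set the short wide screw-top jar gently, upright, in the middle of the sill on the bottom half, and let go. Leave the other things on the bench where they are.

Things in the scene. Friction and masses are not known exactly. Their poses are not given: they have to be found in the camera images.
- top_bolt (a joint): Steel barrel bolt on the robot-side face of the top leaf, near its free edge. Slide in m: 0 = fully shot into the keeper on the right-hand post, 0.03 = fully drawn back towards the hinge (stop). It frees the leaf beyond 0.021. Drags with about 1.5 N and stays where it is left. Bolt and guides stand up to 22 mm out from the leaf face, the keeper 30 mm.
- top_leaf (a joint): White top half of the split door, 257 wide x 122 high x 15 mm thick, 165 to 287 mm above the bench, hinged at its left edge as seen from the robot. Angle in rad: 0 shut, grows as the free edge swings towards the robot and round to the left, stop at 1.9. Light (0.06 N m friction), stays where left. Posts beside it are 290 mm high; nothing spans the opening above.
- bottom_leaf (a joint): White bottom half of the split door, up to 138 mm above the bench, with the sill on its top edge. Angle in rad, 0 = shut; must stay shut.
- bottom_bolt (a joint): The same kind of bolt on the bottom leaf, under the sill, 92 mm above the bench. Slide in m, 0 = shot (bolted); must stay shot.
- hinge (a point): On the upright hinge axis of the top leaf, 258 mm above the bench, in the plane of the leaf's robot-side face. Turns with the leaf: z up, x square to the leaf (from the robot-side face to its back), y along the leaf from the free edge to the hinge; the free edge is at y = -259 mm.
- handle (a point): Middle of the top leaf's pull: a level steel bar 10 mm thick, 90 mm long, parallel to the leaf, 258 mm above the bench, its axis 45 mm out from the leaf's robot-side face (40 mm clear gap behind it), with a rod to the leaf at each end; the gap is open from above. It is 85 mm from the hinge axis along the leaf. Axes as hinge.
- top_knob (a point): On the top bolt's knob: a level steel stem 12 mm thick, square to the leaf, reaching 52 mm out from its face, with an 18 mm ball at the end. This point is on the stem's axis, 35 mm out, 258 mm above the bench, and moves with bolt and leaf; bolt shot, it is 190 mm from the hinge axis. Push it to the hinge (+y, axes as hinge) to draw the bolt; 60 mm are free on its other side.
- sill (a point): Centre of the top face of the aluminium sill, 150 mm above the bench, on top of the bottom leaf: 95 mm deep (x) x 250 mm long (y), between the two posts, reaching 40 mm out from the door's face towards the robot. The shut top leaf stands 15 mm above it, on its centre line. Axes: x square to the screen and away from the robot, y along the screen to the left, z up.
- jar_center (a point): Centre (half-way up) of the sample jar: short, wide, white plastic jar with a screw lid as wide as the jar, 60 mm in diameter, 75 mm high, about 0.15 kg; z is its upright axis. It stands upright on the bench in a row of three with the slim bottle and the tall tub, in any order, to the robot's right in front of the screen.
- slim_bottle: Bystander: slim white bottle, 44 mm diameter, 125 mm high; origin at the centre of its underside.
- tall_tub: Bystander: tall white jar with a paper label, 60 mm diameter, 120 mm high; origin at the centre of its underside.
- beaker: Bystander: glass beaker, 68 mm diameter, 90 mm high, to the left; origin at the centre of its underside.
- dish: Bystander: shallow white dish, 90 mm diameter, 18 mm high, in front of the door; origin at the centre of its underside.
- flask: Bystander: conical glass flask, 80 mm diameter, 110 mm high, to the left; origin at the centre of its underside.
- spatula: Bystander: flat steel spatula, 180 mm long, lying on the bench near the robot; origin under its middle.
Mind the look-alikes: they are no part of the job. What is shaped like the part that bears jar_center but blue or orange is not meant.

How it is judged:
By the outcome, as a careful person would: the job done as asked, in the order asked, and still so for the second after the job is handed in, with the robot touching nothing.
It also fails if it takes over 72 s, if anything falls off the work surface, if the arm or the gripper's body presses on something with over 40 N, if the wrist force passes 120 N, or if a joint passes its speed limit or range.

ROBOT

A 7-joint arm with a two-finger parallel gripper is mounted at the origin on the work surface. World frame = base frame: x ahead of the robot, y to its left, z up, the work surface at z = 0. Lengths are in m, angles in rad, forces in N, time in s.
With the tool pointing down it reaches from about 0.425 to 0.925 m from the base axis. Payload 6.8 kg.
Tool frame: the origin (TCP) lies midway between the tips of the shut fingers; the grasp point (between the pads) lies 19 mm behind it; z points along the fingers, x is the direction in which the jaws open and shut, and the axes are right-handed (so a half turn about z gives the same grasp; the last joint's range is limited). The gripper opens to 85 mm and grips with 20 to 120 N. Pads are 22 mm wide; open, the fingers measure 114 mm over their backs; the gripper's body (76 mm by 85 mm) begins 54 mm behind the grasp point. The pads swing forward as they close: fully open they stand 13 mm farther back than shut.
Start: joints at [1.226, 0.477, 0.022, 1.555, -0.011, 1.109, -0.083], TCP at [0.158, -0.656, 0.231] pointing down, gripper open.
Joint ranges: [-2.96, 2.96], [-0.34, 2.1], [-1.41, 1.46], [0.24, 2.44], [-1.37, 4.51], [0.17, 1.92], [-2.96, 2.96]. Speed limits (rad/s): [2.39, 2.39, 3.14, 3.14, 3.14, 3.14, 3.14].

INTERFACE

Orientations are given as a unit quaternion [w, x, y, z].
In Python, from station import bot, imaging, nets gives the robot as it stands. The module is installed in compiled form; this text tells all that it offers.
- The arm moves only by the tool apply_moves, never from a script. Its argument "moves" is text: rows parted by semicolons, each of 7 numbers parted by spaces: the gripper command: -1 is fully open, 1 is shut, values between are in proportion, then the shift along the tool's x, y, z normalised to -1 to 1, where 1 is 120 mm, then the turn, a rotation vector about the tool's x, y, z normalised to -1 to 1, where 1 is 4 degrees. In form: hand dx dy dz rx ry rz; .... A call has 1 to 12 rows; each row shifts and turns the commanded pose from where the row before left it, along the tool's axes as they then stand; what a row does not reach is not made up. A row lasts 1/12 s, in which the tool goes at most 41.7 mm and 7.16 degrees, less where a joint would pass 70% of its speed; a pose out of reach is approached as far as the arm can. A call with a number of a shift or a turn outside -1 to 1 is refused whole. A call with a gripper value outside its range is refused whole. The fingers move at their own pace and stop on an object; "force" is the grip in N (left out, the last holds). Time passes only in rows, so rows that do not move let the fingers close. It gives the time, the measured TCP pose, the force and the opening at its end, in the units of the state.
- bot.get_obs(): the state, without advancing time (a new reading comes with each control period).
- imaging.read_camera(name): name is "side" or "top" or "wrist"; returns a dict with "image" (384x512x3 uint8, red, green, blue), "fx", "fy", "cx", "cy" (pixels), "view" (4x4, takes a point from world to camera coordinates); the wrist camera has in their place "mount" (4x4, takes a point from camera to tool coordinates, whose origin is the TCP and whose axes are the tool frame's). Camera axes: x right, y down, z forward; pixel columns grow to the right and rows downward; lengths in m; the calibration is good to about 2 mm. A picture is of the moment at which its call begins: read the wrist's pose just before it. There is no depth.
- bot.hand_in(): hands the job in, once; it reports no verdict.
Trained networks look in a picture, given as the dict that the camera call returned (one of the last four; its "shot" number tells which), for a name from the list of things; names that differ only in an ending like _2 or _b are one class to them, and where a whole thing is asked for, a point or a joint stands for the part that bears it (a point fixed in the world has none). Each returns a list of dicts, best first, with "score" (0 to 1); they miss things now and then, are a little off and sometimes report something else, mostly with a low value. They report only what shows in the picture. A call takes as long as a camera call. They do not tell look-alikes from the thing itself.
- nets.spot_in(picture, name): "rect" ([left, top, right, bottom] in pixels, round what is visible of it).
- nets.outline_of(picture, name): "region" (384x512 bool, what is visible of it) and "rect" ([left, top, right, bottom] in pixels, round what is visible of it).
- nets.spot_point(picture, name): "location" ([column, row] in pixels: a listed point, or the origin of a listed thing).
The state is a dict: "t": time; "q": joint angles; "joint_vel": joint speeds; "joint_torque": joint torques, N m; "eef_pos": TCP position; "tool_rot": TCP orientation; "contact_force": force on the tool from outside, world axes, zero at the start; "torque": the same for the moment, N m; "gripper_width": opening from 0.0 (shut) to 1.0 (fully open).
Only numpy, scipy, OpenCV 4.12 (cv2) and the standard library are available. Lean on these libraries where they do the work, as an engineer would, in place of code of your own. Each camera call takes 0.05 s, during which the arm holds its last target.

## Working session

There is one attempt and no reset: what is moved stays moved. The work goes in short steps, Python scripts to look and compute and a tool call to move; the robot and the scene stay as the last step left them, time stands still between calls to the robot, and variables do not carry over. Pictures are saved under pics/ and viewed, and the job is handed in when it is done.

Besides the shell and the picture viewer there is one more tool, called by a JSON object that holds its "op" and its "data", one argument or row to a line. apply_moves: Moves the arm, as the interface text tells. Scaled input: -1 to 1 covers 120 mm each way for a shift and 4 degrees each way for a turn. Its arguments: {"type":"object","properties":{"moves":{"type":"string"},"force":{"type":"number"}},"required":["moves"]}

```bash
mkdir -p pics; cat > h.py <<'E'
import numpy as np, cv2
from station import bot, imaging, nets
from scipy.spatial.transform import Rotation as R
def rot(o): 
    q=o["tool_rot"]; return R.from_quat([q[1],q[2],q[3],q[0]]).as_matrix()
def ray(p,uv):
    V=np.array(p["view"]); Rm=V[:3,:3]; t=V[:3,3]
    d=Rm.T@np.array([(uv[0]-p["cx"])/p["fx"],(uv[1]-p["cy"])/p["fy"],1.]); return -Rm.T@t,d
def atz(p,uv,z):
    c,d=ray(p,uv); return c+d*(z-c[2])/d[2]
def tri(p1,u1,p2,u2):
    c1,d1=ray(p1,u1); c2,d2=ray(p2,u2)
    A=np.stack([d1,-d2],1); s=np.linalg.lstsq(A,c2-c1,rcond=None)[0]
    a=c1+d1*s[0]; b=c2+d2*s[1]; return (a+b)/2, np.linalg.norm(a-b)
def proj(p,X):
    V=np.array(p["view"]); c=V[:3,:3]@np.array(X)+V[:3,3]
    return np.array([p["fx"]*c[0]/c[2]+p["cx"],p["fy"]*c[1]/c[2]+p["cy"]])
def save(p,n): cv2.imwrite("pics/"+n,cv2.cvtColor(p["image"],cv2.COLOR_RGB2BGR))
E
python3 - <<'E'
from h import *
np.set_printoptions(precision=3,suppress=True)
o=bot.get_obs(); print(o); 
P={n:imaging.read_camera(n) for n in ("side","top")}
for n in P: save(P[n],n+"0.png"); print(n,ray(P[n],(256,192)))
for k in ["hinge","handle","top_knob","sill","jar_center","slim_bottle","tall_tub","beaker","dish","flask","spatula"]:
    r={n:nets.spot_point(P[n],k) for n in P}
    print(k,{n:[(np.round(a["location"],1).tolist(),round(a["score"],2)) for a in r[n][:3]] for n in r})
    if all(r.values()): print("   ",tri(P["side"],r["side"][0]["location"],P["top"],r["top"][0]["location"]))
E
```

```text
{'t': 0.0, 'q': array([ 1.226,  0.478,  0.022,  1.556, -0.011,  1.109, -0.083]), 'joint_vel': array([-0.   , -0.001, -0.001, -0.001,  0.   ,  0.   ,  0.001]), 'joint_torque': array([  0.   , -59.645,   1.608, -28.119,   0.012,   0.009,   0.   ]), 'eef_pos': array([ 0.158, -0.656,  0.23 ]), 'tool_rot': array([-0.001,  0.786, -0.619, -0.001]), 'contact_force': array([ 0.089, -0.247,  0.15 ]), 'torque': array([-0.057, -0.028, -0.027]), 'gripper_width': 0.9968842134886555}
side (array([-0.118,  0.727,  0.761]), array([ 0.57 , -0.646, -0.507]))
top (array([ 0.432, -0.027,  1.329]), array([ 0.083, -0.002, -0.997]))
hinge {'side': [([181.0, 179.2], 0.9), ([216.6, 169.2], 0.2)], 'top': [([176.1, 148.7], 0.97)]}
    (array([0.627, 0.169, 0.26 ]), np.float64(0.006882478510430831))
handle {'side': [([216.9, 168.9], 0.91)], 'top': [([212.0, 159.1], 0.57)]}
    (array([0.599, 0.077, 0.264]), np.float64(0.011620744151282586))
top_knob {'side': [([232.6, 157.1], 0.51)], 'top': [([255.3, 150.1], 0.56)]}
    (array([ 0.63 , -0.025,  0.25 ]), np.float64(0.0057072746050790745))
sill {'side': [([217.1, 
[... 519 characters left out ...]
5437840064897184))
tall_tub {'side': [([327.6, 229.6], 0.64)], 'top': [([323.0, 232.9], 0.68), ([291.3, 234.9], 0.34)]}
    (array([ 0.421, -0.232, -0.006]), np.float64(0.00858854230399604))
beaker {'side': [([215.6, 334.0], 0.83)], 'top': [([152.0, 246.9], 0.92)]}
    (array([0.378, 0.291, 0.002]), np.float64(0.008764089158991463))
dish {'side': [([258.8, 279.2], 0.97)], 'top': [([216.2, 229.2], 0.6), ([151.2, 246.0], 0.52)]}
    (array([0.428, 0.093, 0.002]), np.float64(1.5102894893500019e-05))
flask {'side': [([149.1, 318.5], 0.89)], 'top': []}
spatula {'side': [([302.8, 270.4], 0.58)], 'top': [([255.4, 251.4], 0.76)]}
    (array([ 0.365, -0.024, -0.006]), np.float64(0.00928376651087233))
```

View pics/side0.png

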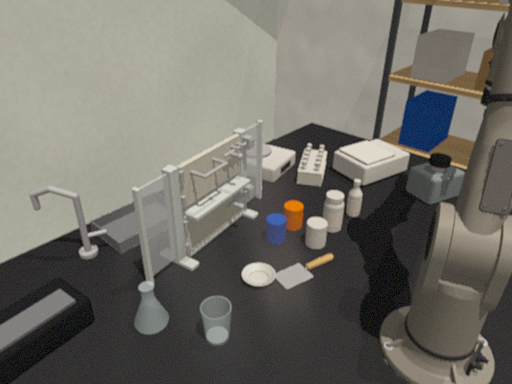

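View pics/top0.png

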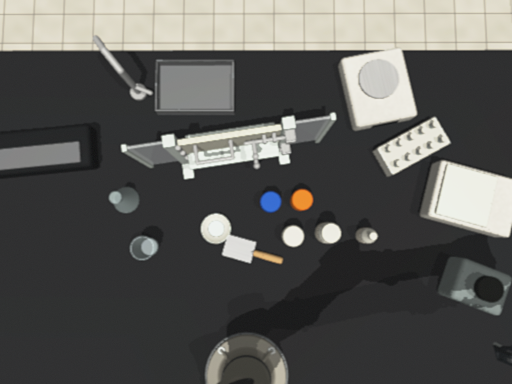

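```bash
python3 - <<'E'
from h import *
np.set_printoptions(precision=3,suppress=True)
P={n:imaging.read_camera(n) for n in ("side","top")}
a=cv2.cvtColor(P["top"]["image"],cv2.COLOR_RGB2BGR)[100:190,140:310]; cv2.imwrite("pics/topz.png",cv2.resize(a,None,fx=4.6,fy=4.6,interpolation=cv2.INTER_CUBIC))
a=cv2.cvtColor(P["side"]["image"],cv2.COLOR_RGB2BGR)[110:280,130:340]; cv2.imwrite("pics/sidez.png",cv2.resize(a,None,fx=3.5,fy=3.5,interpolation=cv2.INTER_CUBIC))
for n in P:
  for k in ["handle","top_knob","jar_center","top_leaf","top_bolt","bottom_bolt"]:
    print(n,k,[(np.round(r["rect"],0).tolist(),round(r["score"],2)) for r in nets.spot_in(P[n],k)[:3]])
print("jar",tri(P["side"],(316.5,233.5),P["top"],(292.3,235.5)))
print(P['top']['fx'],P['side']['fx'])
E
```

```text
side handle [([176.0, 134.0, 249.0, 208.0], 0.85)]
side top_knob [([222.0, 143.0, 244.0, 157.0], 0.59), ([178.0, 132.0, 252.0, 209.0], 0.57)]
side jar_center [([270.0, 215.0, 283.0, 244.0], 0.73), ([303.0, 220.0, 328.0, 250.0], 0.65), ([288.0, 200.0, 302.0, 230.0], 0.58)]
side top_leaf [([177.0, 135.0, 248.0, 210.0], 0.67)]
side top_bolt [([228.0, 199.0, 239.0, 207.0], 0.64)]
side bottom_bolt [([228.0, 192.0, 247.0, 210.0], 0.51), ([240.0, 264.0, 276.0, 289.0], 0.21)]
top handle [([356.0, 229.0, 375.0, 243.0], 0.18)]
top top_knob [([354.0, 227.0, 376.0, 244.0], 0.61), ([244.0, 139.0, 286.0, 159.0], 0.55)]
top jar_center [([260.0, 191.0, 280.0, 212.0], 0.77), ([289.0, 190.0, 311.0, 209.0], 0.73), ([287.0, 225.0, 304.0, 250.0], 0.58)]
top top_leaf [([177.0, 124.0, 288.0, 166.0], 0.79)]
top top_bolt [([245.0, 137.0, 290.0, 157.0], 0.5)]
top bottom_bolt [([254.0, 159.0, 256.0, 171.0], 0.58)]
jar (array([ 0.409, -0.138,  0.036]), np.float64(0.002867519992798318))
432.04918507357814 418.52729831543655
```

View pics/topz.png

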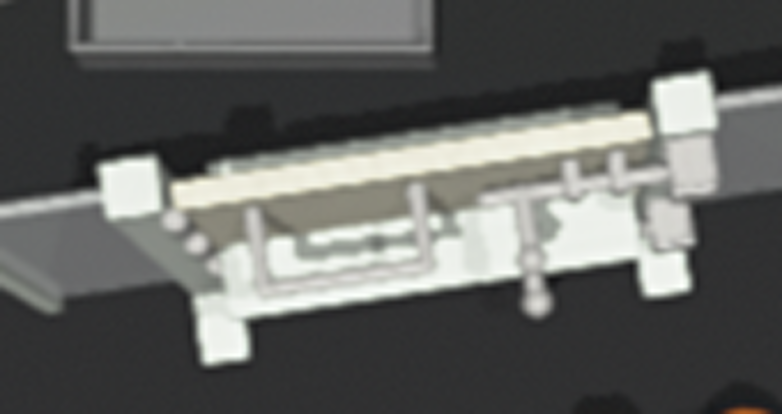

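View pics/sidez.png

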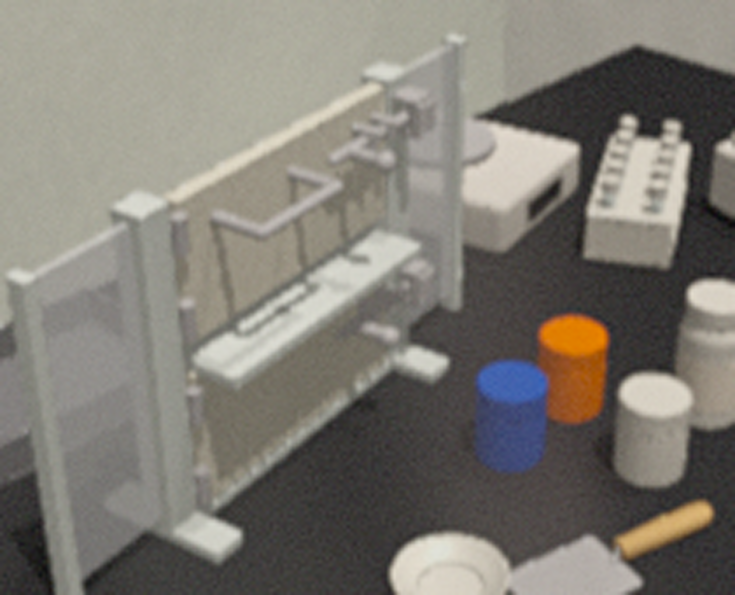

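```bash
cat > fit.py <<'E'
from h import *
from scipy.optimize import least_squares
np.set_printoptions(precision=4,suppress=True)
P={n:imaging.read_camera(n) for n in ("side","top")}
T=lambda u:(u[0]/4.6+140-.4,u[1]/4.6+100-.4)
S=lambda u:(u[0]/3.5+130-.4,u[1]/3.5+110-.4)
# leaf-frame pt (x,y,z)
C=[("top",T((176,207)),(0,-.002,.287)),("top",T((652,140)),(0,-.259,.287)),
("top",T((172,186)),(.015,-.002,.287)),("top",T((648,113)),(.015,-.259,.287)),
("top",T((264,290)),(-.045,-.045,.258)),("top",T((425,266)),(-.045,-.125,.258)),
("top",T((537,303)),(-.052,-.19,.258)),
("side",S((386,158)),(-.052,-.19,.258)),
("side",S((266,231)),(-.045,-.045,.258)),("side",S((338,186)),(-.045,-.125,.258))]
def W(v,L):
    c,s=np.cos(v[2]),np.sin(v[2]); return np.array([v[0]+c*L[0]-s*L[1],v[1]+s*L[0]+c*L[1],L[2]])
def f(v): return np.concatenate([proj(P[n],W(v,L))-u for n,u,L in C])
r=least_squares(f,[.627,.169,.15],loss="soft_l1"); v=r.x
print(v); print(f(v).reshape(-1,2))
for n,L in dict(handle=(-.045,-.085,.258),knob=(-.035,-.19,.258),sill=(.0075,-.13,.15),free=(0,-.259,.258)).items(): print(n,W(v,L))
E
python3 fit.py
```

```text
[0.6327 0.1649 0.1487]
[[-0.0805  0.8744]
 [ 0.343   0.0877]
 [-0.0187 -0.5408]
 [ 0.276   0.0076]
 [ 2.2403  0.0637]
 [-1.1415  0.5973]
 [ 0.5867 -8.5148]
 [ 0.6004  1.5047]
 [-0.359   0.4822]
 [-1.8465  1.5778]]
handle [0.6008 0.0741 0.258 ]
knob [ 0.6263 -0.0282  0.258 ]
sill [0.6594 0.0374 0.15  ]
free [ 0.6711 -0.0913  0.258 ]
```

```bash
sed -i 's/T((537,303))/T((533,262))/; s/T((264,290)),(-.045,-.045/T((264,290)),(-.045,-.04/; s/T((425,266)),(-.045,-.125/T((430,266)),(-.045,-.13/; s/S((338,186)),(-.045,-.125/S((338,186)),(-.045,-.13/; s/S((266,231)),(-.045,-.045/S((266,231)),(-.045,-.04/' fit.py; python3 fit.py
```

```text
[0.6328 0.1648 0.1519]
[[-0.0456  0.8492]
 [ 0.3248 -0.268 ]
 [-0.0035 -0.563 ]
 [ 0.2383 -0.3442]
 [ 0.3478  0.2751]
 [-0.1861  0.1095]
 [ 1.5201  0.1258]
 [ 0.4598  1.4131]
 [-1.6147  1.205 ]
 [-0.8055  0.8066]]
handle [0.6012 0.074  0.258 ]
knob [ 0.6269 -0.0283  0.258 ]
sill [0.6599 0.0374 0.15  ]
free [ 0.672  -0.0912  0.258 ]
```

```bash
cat >> h.py <<'E'
def pose():
    o=bot.get_obs(); M=rot(o); return np.array(o["eef_pos"]),M,o
def plan(target,yaw=None,n=None,step=.033):
    """rows: hold orientation, straight shift; and yaw turn left (in rz units) to make tool x point at yaw (deg), tool down"""
    p,M,o=pose(); d=M.T@(np.array(target)-p)
    n=n or max(1,int(np.ceil(np.linalg.norm(d)/step)))
    print("pos",np.round(p,4),"yaw",round(np.degrees(np.arctan2(M[1,0],M[0,0])),2),"tilt",np.round(M[:,2],4),"F",np.round(o["contact_force"],1),"w",round(o["gripper_width"],3),"t",o["t"])
    print("shift: n",n,"each",np.round(d/.12/n,4))
    if yaw is not None:
        c,s=np.cos(np.radians(yaw)),np.sin(np.radians(yaw))
        G=np.array([[c,s,0],[s,-c,0],[0,0,-1.]])
        rv=R.from_matrix(M.T@G).as_rotvec(degrees=True); print("turn total units",np.round(rv/4,3))
E
python3 - <<'E'
from h import *
P={n:imaging.read_camera(n) for n in ("side","top")}
for nm,s,t in [("blue",(276,229.5),(270.5,201.5)),("orange",(294,215.5),(302,199.5)),("tub",(333,212),(328.5,233))]:
    print(nm,tri(P["side"],s,P["top"],t))
E
```

```text
blue (array([ 0.50985513, -0.07334368,  0.0353729 ]), np.float64(0.0036054180057233484))
orange (array([ 0.51545888, -0.16790929,  0.03622085]), np.float64(0.004530608812975606))
tub (array([ 0.41825453, -0.24060471,  0.05708026]), np.float64(0.0011672825197672398))
```

{"op": "apply_moves", "data": {
  "moves": "0 0 0 -0.1 0 0 -1;0 0 0 -0.1 0 0 -1;0 0 0 -0.1 0 0 -1;0 0 0 -0.1 0 0 -1;0 0 0 -0.1 0 0 -1;0 0 0 -0.1 0 0 -1;0 0 0 -0.1 0 0 -1;0 0 0 -0.1 0 0 -1;0 0 0 -0.1 0 0 -1;0 0 0 -0.1 0 0 -1;0 0 0 -0.1 0 0 -1;0 0 0 0 0 0 -1",
  "force": 40
}}

```text
t: 3.2
eef_pos: [0.1586, -0.6572, 0.3664]
tool_rot: [0.002, 0.97, -0.244, 0.001]
contact_force: [-0.2, -0.7, -0.1]
gripper_width: 0.499
```

{"op": "apply_moves", "data": {
  "moves": "0 0 0 0 0 0 -1;0 0 0 0 0 0 -1;0 0 0 0 0 0 -1;0 0 0 0 0 0 -1;0 0 0 0 0 0 -1;0 0 0 0 0 0 -1;0 0 0 0 0 0 -1;0 0 0 0 0 0 -1;0 0 0 0 0 0 0;0 0 0 0 0 0 0"
}}

```text
t: 4.03
eef_pos: [0.1582, -0.6562, 0.3633]
tool_rot: [-0.0, 1.0, 0.03, 0.0]
contact_force: [0.2, 0.9, 1.3]
gripper_width: 0.5
```

```bash
python3 -c "
from h import *
plan((.624,-.028,.36),98.7)"
```

```text
pos [ 0.1582 -0.6562  0.3633] yaw 3.44 tilt [ 1.e-04  1.e-04 -1.e+00] F [0.2 0.9 1.3] w 0.5 t 4.0333
shift: n 24 each [ 0.1745 -0.208   0.0012]
turn total units [ 0.0000e+00 -2.0000e-03 -2.3815e+01]
```

{"op": "apply_moves", "data": {
  "moves": "0 0.17 -0.21 0 0 0 0;0 0.17 -0.21 0 0 0 0;0 0.17 -0.21 0 0 0 0;0 0.17 -0.21 0 0 0 0;0 0.17 -0.21 0 0 0 0;0 0.17 -0.21 0 0 0 0;0 0.17 -0.21 0 0 0 0;0 0.17 -0.21 0 0 0 0;0 0.17 -0.21 0 0 0 0;0 0.17 -0.21 0 0 0 0;0 0.17 -0.21 0 0 0 0;0 0.17 -0.21 0 0 0 0"
}}

```text
t: 5.03
eef_pos: [0.3845, -0.3377, 0.3636]
tool_rot: [0.0, 1.0, 0.03, 0.0]
contact_force: [0.6, 0.2, 0.9]
gripper_width: 0.5
```

{"op": "apply_moves", "data": {
  "moves": "0 0.17 -0.21 0 0 0 0;0 0.17 -0.21 0 0 0 0;0 0.17 -0.21 0 0 0 0;0 0.17 -0.21 0 0 0 0;0 0.17 -0.21 0 0 0 0;0 0.17 -0.21 0 0 0 0;0 0.17 -0.21 0 0 0 0;0 0.17 -0.21 0 0 0 0;0 0.17 -0.21 0 0 0 0;0 0 0 0 0 0 -1;0 0 0 0 0 0 -1;0 0 0 0 0 0 -1"
}}

```text
t: 6.03
eef_pos: [0.5533, -0.1005, 0.3632]
tool_rot: [-0.0, 0.991, 0.137, -0.0]
contact_force: [-0.1, -0.3, -0.6]
gripper_width: 0.502
```

{"op": "apply_moves", "data": {
  "moves": "0 0 0 0 0 0 -1;0 0 0 0 0 0 -1;0 0 0 0 0 0 -1;0 0 0 0 0 0 -1;0 0 0 0 0 0 -1;0 0 0 0 0 0 -1;0 0 0 0 0 0 -1;0 0 0 0 0 0 -1;0 0 0 0 0 0 -1;0 0 0 0 0 0 -1;0 0 0 0 0 0 -1;0 0 0 0 0 0 -1"
}}

```text
t: 7.03
eef_pos: [0.553, -0.1014, 0.3634]
tool_rot: [0.0, 0.85, 0.527, -0.0]
contact_force: [0.3, -0.2, -0.5]
gripper_width: 0.5
```

{"op": "apply_moves", "data": {
  "moves": "0 0 0 0 0 0 -1;0 0 0 0 0 0 -1;0 0 0 0 0 0 -1;0 0 0 0 0 0 -1;0 0 0 0 0 0 -1;0 0 0 0 0 0 -1;0 0 0 0 0 0 -1;0 0 0 0 0 0 -1;0 0 0 0 0 0 -0.8;0 0 0 0 0 0 0;0 0 0 0 0 0 0"
}}

```text
t: 7.95
eef_pos: [0.553, -0.1015, 0.3633]
tool_rot: [-0.0, 0.652, 0.758, -0.0]
contact_force: [0.1, -0.6, 0.4]
gripper_width: 0.496
```

```bash
cat > wr.py <<'E'
from h import *
import sys
def wrist(name,pts=()):
    p,M,o=pose(); pic=imaging.read_camera("wrist"); m=np.array(pic["mount"])
    Tw=np.eye(4); Tw[:3,:3]=M; Tw[:3,3]=p
    pic["view"]=np.linalg.inv(Tw@m); save(pic,name)
    return pic
E
python3 - <<'E'
from wr import *
plan((.6269,-.0283,.3),98.7)
p=wrist("w1.png")
for nm,X in dict(knob=(.6269,-.0283,.258),ball=(.61,-.031,.258),handle=(.6012,.074,.258),free=(.672,-.0912,.287)).items(): print(nm,proj(p,X))
for k in ["top_knob","handle"]:
  for a in nets.spot_point(p,k)[:2]: print(k,a, atz(p,a["location"],.258))
E
```

```text
pos [ 0.553  -0.1015  0.3633] yaw 98.58 tilt [-0.  0. -1.] F [ 0.1 -0.6  0.4] w 0.496 t 7.95
shift: n 4 each [0.1277 0.175  0.1318]
turn total units [-0.    -0.    -0.031]
knob [324.94282445 280.11006237]
ball [325.86969171 263.41039006]
handle [440.08405834 270.28921723]
free [249.90352296 334.64130528]
handle {'location': [435.3, 271.6], 'score': 0.84} [0.60315038 0.070067   0.258     ]
```

View pics/w1.png

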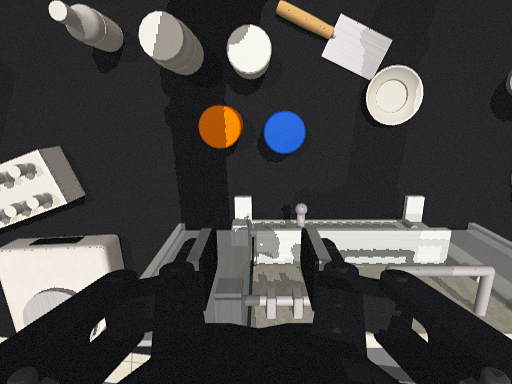

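{"op": "apply_moves", "data": {
  "moves": "0 0.127 0.175 0 0 0 0;0 0.127 0.175 0 0 0 0;0 0.127 0.175 0 0 0 0;0 0.127 0.175 0 0 0 0;0 0 0 0.1 0 0 0;0 0 0 0.1 0 0 0;0 0 0 0 0 0 0"
}}

```text
t: 8.68
eef_pos: [0.6252, -0.0294, 0.336]
tool_rot: [-0.002, 0.651, 0.759, -0.002]
contact_force: [-0.9, 0.2, -1.5]
gripper_width: 0.5
```

```bash
python3 - <<'E'
from wr import *
plan((.6269,-.0283,.241),98.7)
p=wrist("w2.png")
for nm,X in dict(knob=(.6269,-.0283,.258),ball=(.61,-.031,.258),handle=(.6012,.074,.258),free=(.672,-.0912,.287)).items(): print(nm,proj(p,X))
t=imaging.read_camera("top"); s=imaging.read_camera("side"); save(t,"t2.png"); 
a=cv2.cvtColor(s["image"],cv2.COLOR_RGB2BGR)[80:230,160:310]; cv2.imwrite("pics/s2.png",cv2.resize(a,None,fx=4,fy=4,interpolation=cv2.INTER_CUBIC))
E
```

```text
pos [ 0.6252 -0.0294  0.336 ] yaw 98.73 tilt [-4.9e-03 -9.0e-04 -1.0e+00] F [-0.9  0.2 -1.5] w 0.5 t 8.6833
shift: n 3 each [0.0022 0.0064 0.2638]
turn total units [-0.071  0.003  0.006]
knob [259.8087577  204.63875823]
ball [259.69909956 182.88031879]
handle [398.35451236 192.20985724]
free [161.74413852 264.47416042]
```

View pics/w2.png

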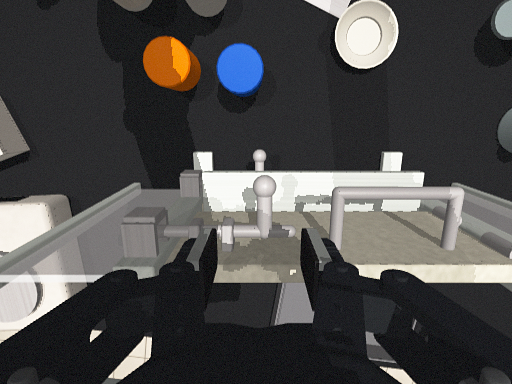

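View pics/s2.png

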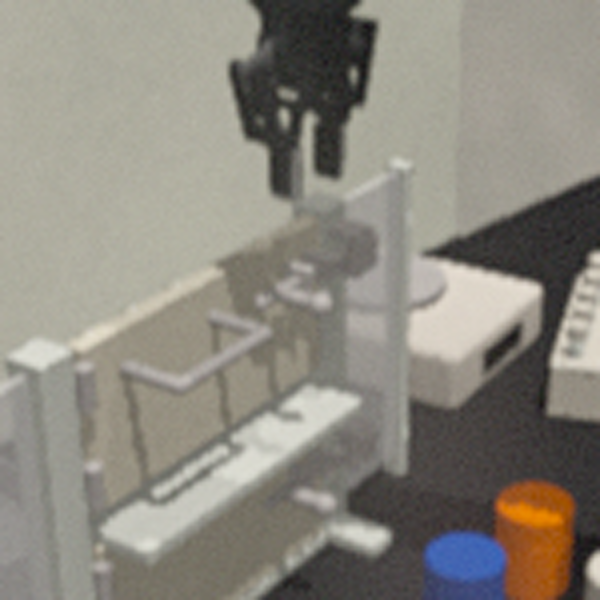

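```bash
python3 - <<'E'
from wr import *
p=wrist("w3.png")
h=np.array([.6328,.1648]);th=.1519
for nm,u in dict(ball=(264.5,187),hl=(338,193),hr=(458,193),stembase=(265,231),lb=(206,282),bolt=(210,232)).items():
    z=.287 if nm=="lb" else .258
    X=atz(p,u,z); d=X[:2]-h; print(nm,X,"leaf",np.cos(th)*d[0]+np.sin(th)*d[1],-np.sin(th)*d[0]+np.cos(th)*d[1])
q,M,o=pose();d=q[:2]-h; print("tcp leaf",np.cos(th)*d[0]+np.sin(th)*d[1],-np.sin(th)*d[0]+np.cos(th)*d[1])
E
```

```text
ball [ 0.614769   -0.02711532  0.258     ] leaf -0.04686334006536921 -0.18697709802316567
hl [0.61094855 0.02954947 0.258     ] leaf -0.04206547829174172 -0.1303866849994534
hr [0.59703938 0.12080479 0.258     ] leaf -0.04200605205799 -0.03807744319941945
stembase [ 0.65042255 -0.02109497  0.258     ] leaf -0.010709351980346723 -0.18642104303894277
lb [ 0.6845007 -0.059785   0.287    ] leaf 0.017121967183918035 -0.22982215472960266
bolt [ 0.65788611 -0.06434622  0.258     ] leaf -0.009876354513584162 -0.23030362413348537
tcp leaf -0.03562726778829957 -0.1911350523704151
```

{"op": "apply_moves", "data": {
  "moves": "0 0.026 0.028 0.1 -0.07 0 0;0 0 0 0.15 0 0 0;0 0 0 0.15 0 0 0;0 0 0 0.15 0 0 0;0 0 0 0.15 0 0 0;0 0 0 0.09 0 0 0;0 0 0 0 0 0 0;0 0 0 0 0 0 0"
}}

```text
t: 9.55
eef_pos: [0.63, -0.0251, 0.245]
tool_rot: [0.002, 0.651, 0.759, 0.002]
contact_force: [-0.1, -0.2, 0.5]
gripper_width: 0.501
```

```bash
python3 - <<'E'
from wr import *
plan((.6269,-.0283,.241),98.7)
p=wrist("w4.png")
E
```

```text
pos [ 0.63   -0.0251  0.245 ] yaw 98.73 tilt [ 4.9e-03  6.0e-04 -1.0e+00] F [-0.1 -0.2  0.5] w 0.501 t 9.55
shift: n 1 each [-0.0227 -0.0298  0.033 ]
turn total units [0.071 0.002 0.007]
```

View pics/w4.png

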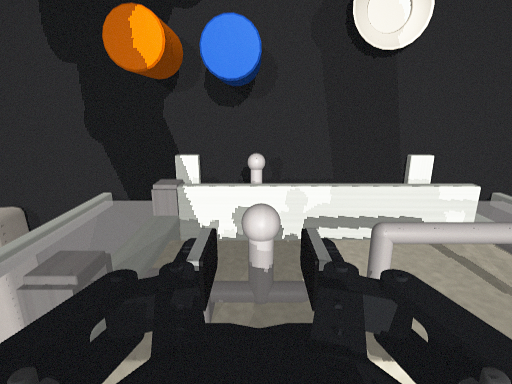

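{"op": "apply_moves", "data": {
  "moves": "0.4 0 0 0.033 0 0 0;0.8 0 0 0 0 0 0;1 0 0 0 0 0 0;1 0 0 0 0 0 0;1 0 0 0 0 0 0;1 0 0 0 0 0 0;1 0 0 0 0 0 0",
  "force": 30
}}

```text
t: 10.18
eef_pos: [0.6302, -0.0246, 0.2411]
tool_rot: [0.002, 0.651, 0.759, 0.002]
contact_force: [-0.4, -0.7, 3.9]
gripper_width: 0.129
```

```bash
python3 - <<'E'
from wr import *
plan((.6269,-.0283,.241),98.7)
p=wrist("w5.png")
E
```

```text
pos [ 0.6302 -0.0246  0.2411] yaw 98.76 tilt [ 5.6e-03  6.0e-04 -1.0e+00] F [-0.4 -0.7  3.9] w 0.129 t 10.1833
shift: n 1 each [-0.0264 -0.0323  0.0005]
turn total units [0.08  0.003 0.016]
```

View pics/w5.png

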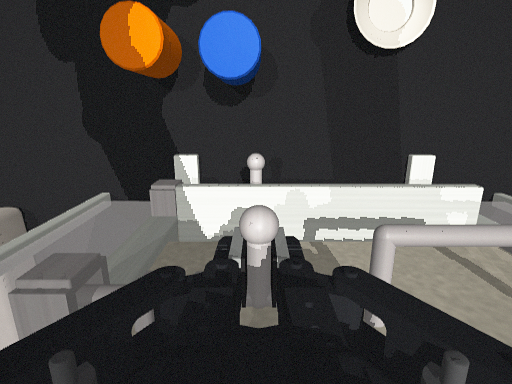

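{"op": "apply_moves", "data": {
  "moves": "1 0.04 0 0 0 0 0;1 0.04 0 0 0 0 0;1 0.04 0 0 0 0 0;1 0.04 0 0 0 0 0;1 0.04 0 0 0 0 0;1 0.03 0 0 0 0 0;1 0 0 0 0 0 0;1 0 0 0 0 0 0"
}}

```text
t: 10.9
eef_pos: [0.6262, 0.0021, 0.2411]
tool_rot: [0.002, 0.651, 0.759, 0.002]
contact_force: [-0.8, -2.2, 5.5]
gripper_width: 0.124
```

```bash
python3 - <<'E'
from wr import *
plan((.6269,-.0283,.241),98.7)
p=wrist("w6.png")
E
```

```text
pos [0.6262 0.0021 0.2411] yaw 98.74 tilt [ 5.8e-03 -3.0e-04 -1.0e+00] F [-0.8 -2.2  5.5] w 0.124 t 10.9
shift: n 1 each [-0.2511 -0.0326  0.0007]
turn total units [0.081 0.017 0.009]
```

View pics/w6.png

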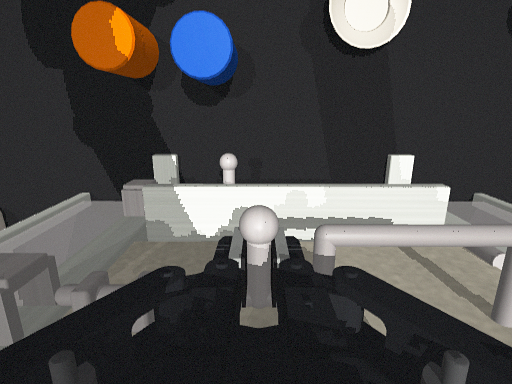

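```bash
cat > arc.py <<'E'
from wr import *
p,M,o=pose(); th=.1519
h=np.array([.6328,.1648])+np.array([[np.cos(th),-np.sin(th)],[np.sin(th),np.cos(th)]])@np.array([.003,.0015])
a=np.radians(-3.6); Rm=np.array([[np.cos(a),-np.sin(a)],[np.sin(a),np.cos(a)]])
r=p[:2]-h; d=Rm@r-r; print("h",h,"r",np.linalg.norm(r),"phi of r",np.degrees(np.arctan2(r[1],r[0])),"yaw",np.degrees(np.arctan2(M[1,0],M[0,0])))
print(M.T@np.array([d[0],d[1],0])/.12, o["contact_force"],p)
E
python3 arc.py
```

```text
h [0.63553848 0.16673668] r 0.16497475913050688 phi of r -93.24503422435896 yaw 98.72895279107362
[ 0.02056318 -0.08388122 -0.00049735] [-0.56370792 -2.43201563  5.44571004] [0.62619988 0.00202644 0.24107437]
```

{"op": "apply_moves", "data": {
  "moves": "1 0.0206 -0.084 0 0 0 0.9;1 0.0206 -0.084 0 0 0 0.9;1 0.0206 -0.084 0 0 0 0.9;1 0.0206 -0.084 0 0 0 0.9;1 0.0206 -0.084 0 0 0 0.9;1 0.0206 -0.084 0 0 0 0.9"
}}

```text
t: 11.45
eef_pos: [0.5661, 0.0169, 0.241]
tool_rot: [0.002, 0.783, 0.622, 0.003]
contact_force: [0.7, -2.9, 6.4]
gripper_width: 0.123
```

```bash
python3 - <<'E'
import arc
from wr import *
p=wrist("w7.png")
E
```

```text
h [0.63553848 0.16673668] r 0.16512772254102107 phi of r -114.88605771522492 yaw 76.92117890876547
[ 0.0203378  -0.0840184  -0.00052069] [ 0.66291273 -2.92871028  6.43611301] [0.56605025 0.01694165 0.24103043]
```

View pics/w7.png

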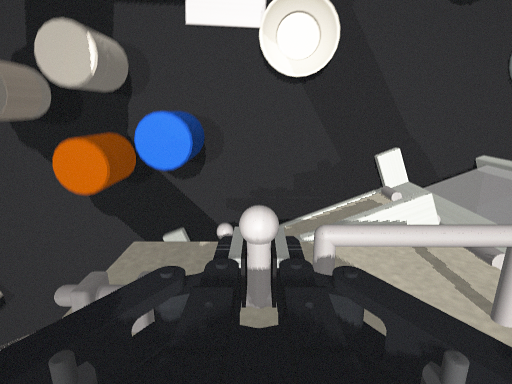

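{"op": "apply_moves", "data": {
  "moves": "1 0.0206 -0.084 0 0 0 0.9;1 0.0206 -0.084 0 0 0 0.9;1 0.0206 -0.084 0 0 0 0.9;1 0.0206 -0.084 0 0 0 0.9;1 0.0206 -0.084 0 0 0 0.9;1 0.0206 -0.084 0 0 0 0.9;1 0.0206 -0.084 0 0 0 0.9;1 0.0206 -0.084 0 0 0 0.9;1 0.0206 -0.084 0 0 0 0.9;1 0.0206 -0.084 0 0 0 0.9;1 0.0206 -0.084 0 0 0 0.9;1 0.0206 -0.084 0 0 0 0.9"
}}

```text
t: 12.5
eef_pos: [0.4824, 0.1058, 0.2409]
tool_rot: [0.001, 0.957, 0.29, 0.003]
contact_force: [0.1, -1.8, 7.7]
gripper_width: 0.127
```

```bash
python3 - <<'E'
import arc
E
```

```text
h [0.63553848 0.16673668] r 0.164822896706567 phi of r -158.29993092001732 yaw 33.71936366002046
[ 0.02061018 -0.08378909 -0.00018238] [ 0.14425604 -1.78059318  7.73051925] [0.48239623 0.10579376 0.2409303 ]
```

{"op": "apply_moves", "data": {
  "moves": "1 0.0206 -0.084 0 0 0 0.9;1 0.0206 -0.084 0 0 0 0.9;1 0.0206 -0.084 0 0 0 0.9;1 0.0206 -0.084 0 0 0 0.9;1 0.0206 -0.084 0 0 0 0.9;1 0.0206 -0.084 0 0 0 0.9;1 0.0206 -0.084 0 0 0 0.9;1 0.0206 -0.084 0 0 0 0.9;1 0.0206 -0.084 0 0 0 0.9;1 0 0 0 0 0 0;1 0 0 0 0 0 0"
}}

```text
t: 13.42
eef_pos: [0.4733, 0.1982, 0.2409]
tool_rot: [-0.001, 1.0, 0.014, 0.003]
contact_force: [0.1, -2.6, 10.5]
gripper_width: 0.127
```

```bash
python3 - <<'E'
import arc
from wr import *
p=wrist("w8.png"); save(imaging.read_camera("top"),"t8.png")
E
```

```text
h [0.63553848 0.16673668] r 0.1652078601696586 phi of r 169.03799347424314 yaw 1.5576706202386705
[ 0.02139087 -0.08380104  0.00024445] [ 0.09879532 -2.57724142 10.53762167] [0.47334509 0.19815228 0.24093461]
```

View pics/w8.png

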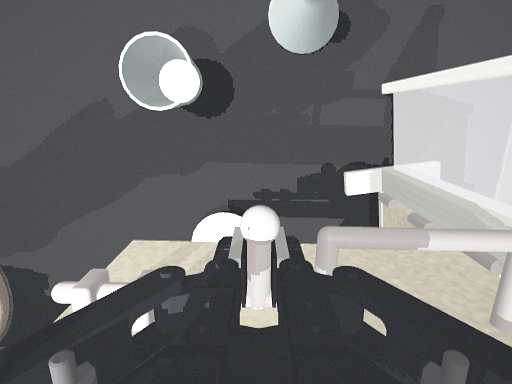

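View pics/t8.png

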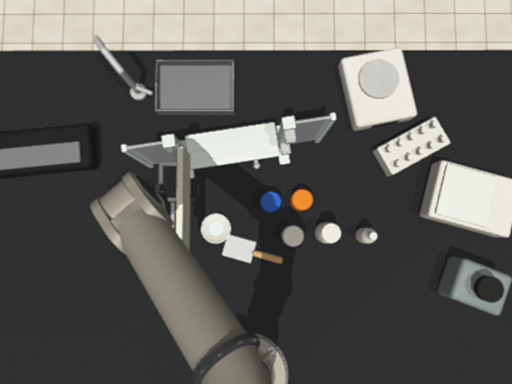

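{"op": "apply_moves", "data": {
  "moves": "0.5 0 0 0 0 0 0;0.5 0 0 0 0 0 0;0.5 0 0 0 0 0 0;0.5 0 0 -0.08 0 0 0;0.5 0 0 -0.15 0 0 0;0.5 0 0 -0.2 0 0 0;0.5 0 0 -0.2 0 0 0;0.5 0 0 -0.2 0 0 0;0 0 0 -0.2 0 0 0;-1 0 0 0 0 0 0"
}}

```text
t: 14.35
eef_pos: [0.4735, 0.1989, 0.3689]
tool_rot: [-0.002, 1.0, 0.014, 0.006]
contact_force: [1.3, -0.1, -0.4]
gripper_width: 0.518
```

```bash
python3 - <<'E'
from wr import *
plan((.40,-.14,.36),98.7)
J=np.array([.409,-.138]); 
for n,b,r in [("blue",(.51,-.073),.03),("or",(.515,-.168),.03),("tub",(.419,-.24),.03)]:
    d=np.array(b)-J; print(n,np.degrees(np.arctan2(d[1],d[0])),np.linalg.norm(d)-r)
save(imaging.read_camera("side"),"s9.png")
E
```

```text
pos [0.4735 0.1989 0.3689] yaw 1.59 tilt [ 0.012   0.0037 -0.9999] F [ 1.3 -0.1 -0.4] w 0.518 t 14.35
shift: n 11 each [-0.0629  0.2551  0.0051]
turn total units [  0.111  -0.17  -24.276]
blue 32.76388849058367 0.09010828447696691
or -15.802513953935522 0.08016351483136333
tub -84.40066066347943 0.07248902380255164
```

View pics/s9.png

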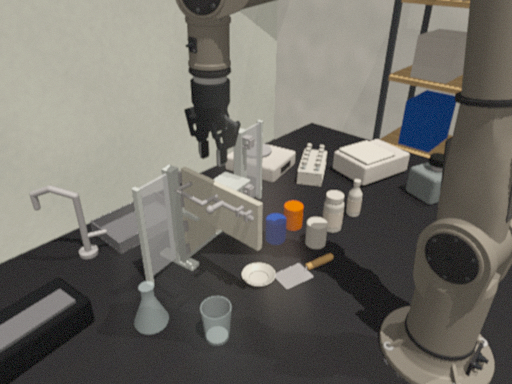

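{"op": "apply_moves", "data": {
  "moves": "-1 0 0 0 0.11 -0.17 -0.8;-1 0 0 0 0 0 -0.8;-1 0 0.25 0 0 0 0;-1 0 0.25 0 0 0 0;-1 0 0.25 0 0 0 0;-1 0 0.25 0 0 0 0;-1 0 0.25 0 0 0 0;-1 0 0.25 0 0 0 0;-1 0 0.25 0 0 0 0;-1 0 0.25 0 0 0 0;-1 0 0.25 0 0 0 0;-1 0 0.25 0 0 0 0"
}}

```text
t: 15.4
eef_pos: [0.5129, -0.1012, 0.36]
tool_rot: [-0.004, 0.998, 0.07, -0.004]
contact_force: [0.1, -0.5, 0.2]
gripper_width: 0.999
```

```bash
python3 - <<'E'
from wr import *
plan((.409,-.138,.25),8)
p=wrist("w10.png"); print(proj(p,(.409,-.138,.075)))
for a in nets.outline_of(p,"jar_center")[:4]: print(a["rect"],a["score"])
E
```

```text
pos [ 0.5129 -0.1012  0.36  ] yaw 7.98 tilt [-0.0091  0.008  -0.9999] F [ 0.1 -0.5  0.2] w 0.999 t 15.4
shift: n 5 each [-0.1786  0.0384  0.1845]
turn total units [-0.132  0.113 -0.006]
[186.3950675  175.58899247]
[236.9, 171.9, 281.1, 221.9] 0.94
[240.5, 118.2, 283.0, 159.3] 0.59
```

View pics/w10.png

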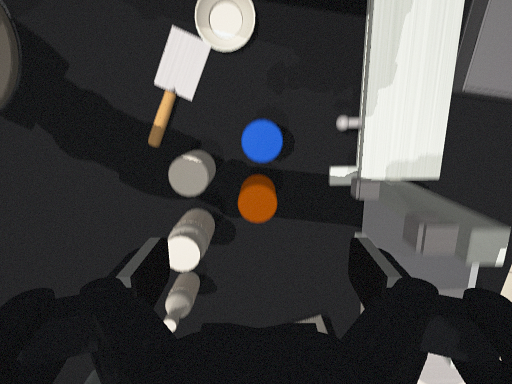

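{"op": "apply_moves", "data": {
  "moves": "-1 -0.18 0.038 0.1 -0.13 0.11 0;-1 -0.18 0.038 0.18 0 0 0;-1 -0.18 0.038 0.18 0 0 0;-1 -0.18 0.038 0.2 0 0 0;-1 -0.18 0.038 0.2 0 0 0;-1 0 0 0 0 0 0;-1 0 0 0 0 0 0"
}}

```text
t: 16.08
eef_pos: [0.4076, -0.1369, 0.2562]
tool_rot: [-0.0, 0.998, 0.069, -0.001]
contact_force: [0.8, -0.1, 0.9]
gripper_width: 1.002
```

```bash
python3 - <<'E'
from wr import *
plan((.409,-.138,.04),8)
p=wrist("w11.png"); print(proj(p,(.409,-.138,.075)))
E
```

```text
pos [ 0.4076 -0.1369  0.2562] yaw 7.92 tilt [-2.4e-03  7.0e-04 -1.0e+00] F [ 0.8 -0.1  0.9] w 1.002 t 16.0833
shift: n 7 each [0.002  0.0017 0.2574]
turn total units [-0.015  0.033 -0.021]
[260.85836723 174.57496436]
```

View pics/w11.png

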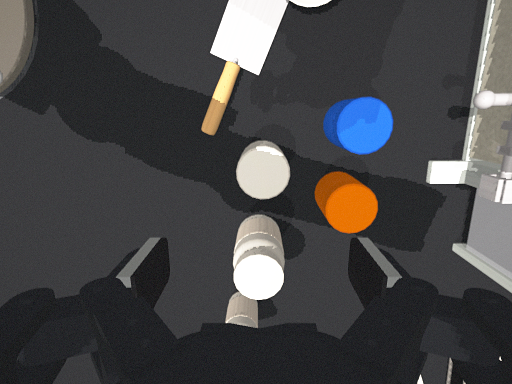

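{"op": "apply_moves", "data": {
  "moves": "-1 0.034 -0.037 0.15 0 0 0;-1 0 0 0.24 0 0 0;-1 0 0 0.24 0 0 0;-1 0 0 0.24 0 0 0;-1 0 0 0.24 0 0 0;-1 0 0 0 0 0 0;-1 0 0 0 0 0 0"
}}

```text
t: 16.72
eef_pos: [0.4142, -0.1314, 0.1246]
tool_rot: [-0.001, 0.998, 0.07, 0.0]
contact_force: [0.1, -0.5, 0.4]
gripper_width: 0.997
```

```bash
python3 - <<'E'
from wr import *
plan((.411,-.132,.025),8)
p=wrist("w12.png"); print(proj(p,(.411,-.132,.075)))
E
```

```text
pos [ 0.4142 -0.1314  0.1246] yaw 8.05 tilt [ 3.0e-04  1.2e-03 -1.0e+00] F [ 0.1 -0.5  0.4] w 0.997 t 16.7167
shift: n 4 each [-0.0068  0.0005  0.2075]
turn total units [-0.017 -0.007  0.012]
[255.1319403  212.69757232]
```

View pics/w12.png

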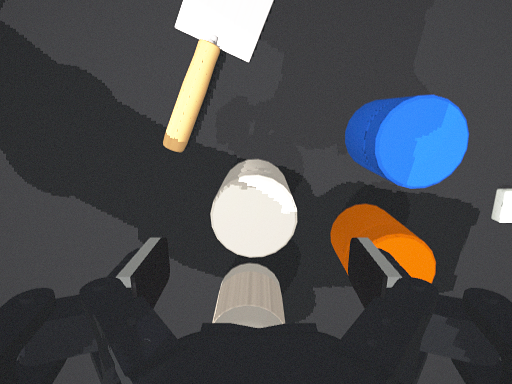

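{"op": "apply_moves", "data": {
  "moves": "-1 -0.027 0 0.2 0 0 0;-1 0 0 0.22 0 0 0;-1 0 0 0.22 0 0 0;-1 0 0 0.16 0 0 0;-1 0 0 0.03 0 0 0;-1 0 0 0 0 0 0;0.2 0 0 0 0 0 0;0.5 0 0 0 0 0 0;1 0 0 0 0 0 0;1 0 0 0 0 0 0;1 0 0 0 0 0 0;1 0 0 0 0 0 0",
  "force": 30
}}

```text
t: 17.77
eef_pos: [0.4119, -0.1332, 0.0268]
tool_rot: [0.001, 0.998, 0.069, 0.002]
contact_force: [-0.9, 0.8, 8.0]
gripper_width: 0.691
```

```bash
python3 - <<'E'
from wr import *
plan((.411,-.132,.025),8)
p=wrist("w13.png")
E
```

```text
pos [ 0.4119 -0.1332  0.0268] yaw 7.94 tilt [ 0.0046 -0.0015 -1.    ] F [-0.9  0.8  8. ] w 0.691 t 17.7667
shift: n 1 each [-0.0057 -0.0109  0.0149]
turn total units [ 0.03  -0.063 -0.015]
```

View pics/w13.png

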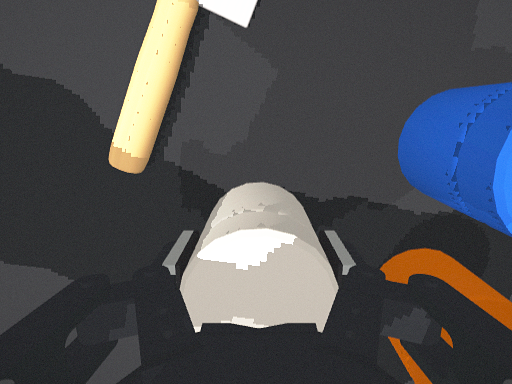

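{"op": "apply_moves", "data": {
  "moves": "1 0 0 -0.05 0 0 0;1 0 0 -0.1 0 0 0;1 0 0 -0.2 0 0 0;1 0 0 -0.25 0 0 0;1 0 0 -0.25 0 0 0;1 0 0 -0.25 0 0 0;1 0 0 -0.25 0 0 0;1 0 0 -0.25 0 0 0;1 0 0 -0.25 0 0 0;1 0 0 -0.25 0 0 0;1 0 0 0 0 0 0"
}}

```text
t: 18.73
eef_pos: [0.4128, -0.1329, 0.2835]
tool_rot: [0.002, 0.998, 0.07, 0.006]
contact_force: [1.1, -0.9, -1.5]
gripper_width: 0.691
```

```bash
python3 - <<'E'
from wr import *
im=cv2.imread("pics/t8.png")[100:190,150:310]; cv2.imwrite("pics/t8z.png",cv2.resize(im,None,fx=5,fy=5,interpolation=cv2.INTER_CUBIC))
plan((.6620,.038,.30),8)
p=wrist("w14.png"); t=imaging.read_camera("top"); save(t,"t14.png")
for q in (p,t):
  for a in nets.spot_point(q,"sill")[:2]: print(a,atz(q,a["location"],.15))
E
```

```text
pos [ 0.4128 -0.1329  0.2835] yaw 7.98 tilt [ 0.0116 -0.0041 -0.9999] F [ 1.1 -0.9 -1.5] w 0.691 t 18.7333
shift: n 10 each [ 0.2255 -0.1122 -0.0119]
turn total units [ 0.081 -0.156 -0.005]
{'location': [232.2, 147.0], 'score': 0.96} [0.65510657 0.03720584 0.15      ]
```

View pics/t8z.png

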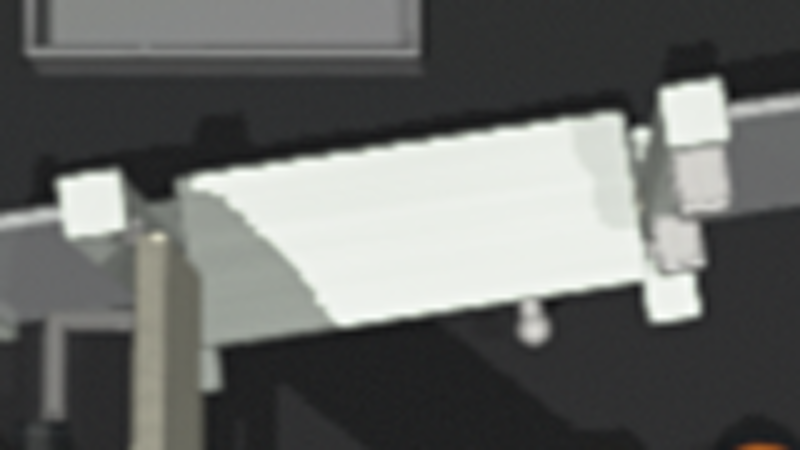

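View pics/w14.png

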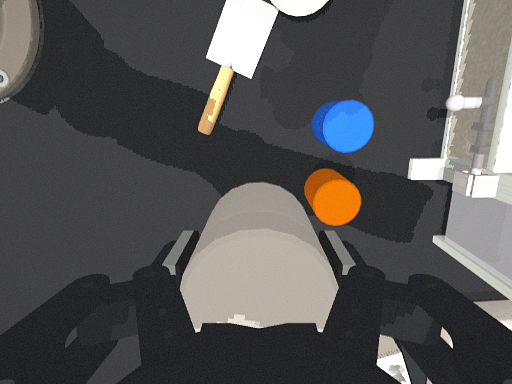

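{"op": "apply_moves", "data": {
  "moves": "1 0.2 -0.1 -0.02 0.04 -0.08 0;1 0.226 -0.113 -0.02 0.04 -0.08 0;1 0.226 -0.113 -0.02 0 0 0;1 0.226 -0.113 -0.02 0 0 0;1 0.226 -0.113 0 0 0 0;1 0.226 -0.113 0 0 0 0;1 0.226 -0.113 0 0 0 0;1 0.226 -0.113 0 0 0 0;1 0.226 -0.113 0 0 0 0;1 0.21 -0.1 0 0 0 0;1 0 0 0 0 0 0;1 0 0 0 0 0 0"
}}

```text
t: 19.93
eef_pos: [0.6548, 0.037, 0.2822]
tool_rot: [-0.003, 0.997, 0.071, -0.007]
contact_force: [-0.6, -0.3, -2.0]
gripper_width: 0.691
```

```bash
python3 - <<'E'
from wr import *
plan((.660,.0375,.182),8.7)
p=wrist("w15.png"); t=imaging.read_camera("side"); save(t,"s15.png")
for n,L in dict(fl=(-.04,-.0045),fr=(-.04,-.2545),bl=(.055,-.0045),br=(.055,-.2545)).items():
    c,s=np.cos(.1519),np.sin(.1519); print(n,proj(p,(.6328+c*L[0]-s*L[1],.1648+s*L[0]+c*L[1],.15)))
E
```

```text
pos [0.6548 0.037  0.2822] yaw 8.13 tilt [-0.0147  0.0049 -0.9999] F [-0.6 -0.3 -2. ] w 0.691 t 19.9333
shift: n 4 each [0.0138 0.0019 0.2086]
turn total units [-0.101  0.197 -0.144]
fl [209.59886766  39.10327124]
fr [221.84562089 301.02856253]
bl [323.72160868  37.49208186]
br [312.82816989 300.99064877]
```

View pics/w15.png

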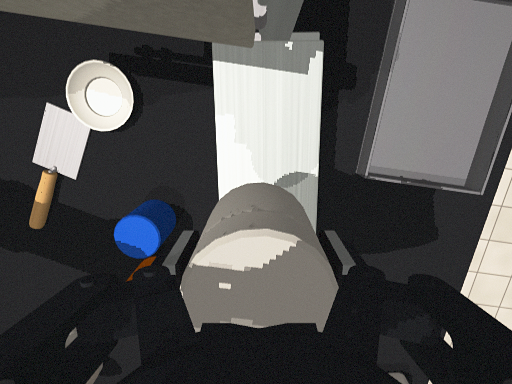

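View pics/s15.png

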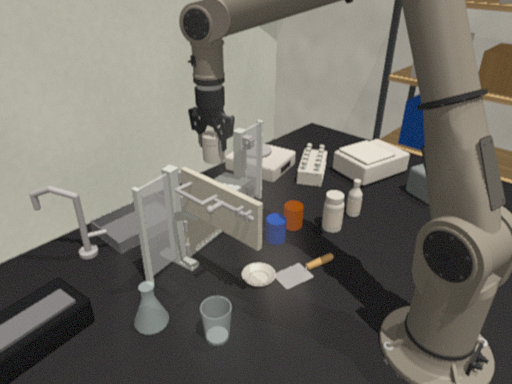

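{"op": "apply_moves", "data": {
  "moves": "1 0.05 0.008 0.1 0 0 0;1 0 0 0.15 0 0 0;1 0 0 0.15 0 0 0;1 0 0 0.15 0 0 0;1 0 0 0.1 0 0 0;1 0 0 0 0 0 0;1 0 0 0 0 0 0;1 0 0 0 0 0 0"
}}

```text
t: 20.7
eef_pos: [0.6611, 0.0354, 0.2079]
tool_rot: [-0.002, 0.998, 0.069, -0.004]
contact_force: [0.1, 1.5, -1.5]
gripper_width: 0.693
```

```bash
python3 - <<'E'
from wr import *
plan((.661,.0375,.178),8.7)
E
```

```text
pos [0.6611 0.0354 0.2079] yaw 7.95 tilt [-0.0089  0.004  -1.    ] F [ 0.1  1.5 -1.5] w 0.693 t 20.7
shift: n 1 each [ 0.0037 -0.0158  0.249 ]
turn total units [-0.075  0.117 -0.188]
```

{"op": "apply_moves", "data": {
  "moves": "1 0 -0.016 0.05 -0.06 0.1 0;1 0 0 0.05 0 0 0;1 0 0 0.05 0 0 0;1 0 0 0.04 0 0 0;1 0 0 0.02 0 0 0;1 0 0 0.02 0 0 0;1 0 0 0.01 0 0 0;1 0 0 0 0 0 0;1 0 0 0 0 0 0"
}}

```text
t: 21.45
eef_pos: [0.6602, 0.0375, 0.1782]
tool_rot: [-0.0, 0.998, 0.069, -0.001]
contact_force: [0.2, 0.7, -1.2]
gripper_width: 0.693
```

```bash
python3 - <<'E'
from wr import *
plan((.661,.0375,.1768),8.7)
E
```

```text
pos [0.6602 0.0375 0.1782] yaw 7.96 tilt [-2.7e-03  7.0e-04 -1.0e+00] F [ 0.2  0.7 -1.2] w 0.693 t 21.45
shift: n 1 each [0.0062 0.0008 0.0115]
turn total units [-0.015  0.037 -0.184]
```

Not yet touching (Fz −1.2 ≈ jar weight). Lower in sub-millimetre steps.

{"op": "apply_moves", "data": {
  "moves": "1 0.006 0 0.006 0 0 0;1 0 0 0.006 0 0 0;1 0 0 0 0 0 0;1 0 0 0 0 0 0"
}}

```text
t: 21.78
eef_pos: [0.6612, 0.0377, 0.1771]
tool_rot: [-0.0, 0.998, 0.069, -0.001]
contact_force: [0.7, -0.1, 0.8]
gripper_width: 0.692
```

```bash
python3 - <<'E'
from wr import *
plan((.661,.0375,.1768),8.7)
p=wrist("w16.png"); t=imaging.read_camera("side"); 
a=cv2.cvtColor(t["image"],cv2.COLOR_RGB2BGR)[90:230,160:300]; cv2.imwrite("pics/s16.png",cv2.resize(a,None,fx=4,fy=4,interpolation=cv2.INTER_CUBIC))
E
```

```text
pos [0.6612 0.0377 0.1771] yaw 7.97 tilt [-2.e-03  7.e-04 -1.e+00] F [ 0.7 -0.1  0.8] w 0.692 t 21.7833
shift: n 1 each [-0.0017  0.0015  0.0022]
turn total units [-0.014  0.027 -0.182]
```

View pics/s16.png

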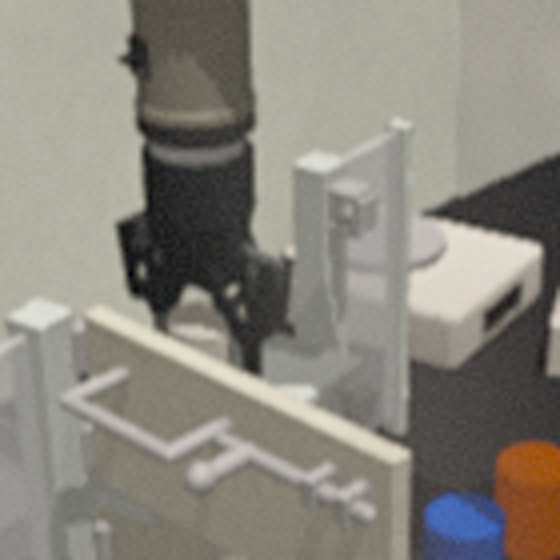

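View pics/w16.png

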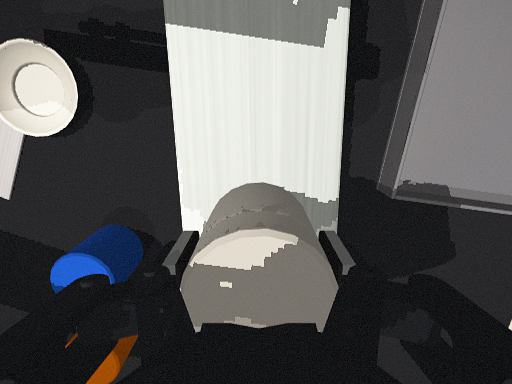

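{"op": "apply_moves", "data": {
  "moves": "1 0 0 0.006 0 0 0;1 0 0 0 0 0 0;1 0 0 0 0 0 0"
}}

```text
t: 22.13
eef_pos: [0.6612, 0.0377, 0.177]
tool_rot: [-0.0, 0.998, 0.069, -0.001]
contact_force: [-1.7, -0.5, 6.0]
gripper_width: 0.69
```

Contact (6 N). Release slowly, then rise.

{"op": "apply_moves", "data": {
  "moves": "-0.45 0 0 0 0 0 0;-0.5 0 0 0 0 0 0;-0.6 0 0 0 0 0 0;-0.7 0 0 0 0 0 0;-0.8 0 0 0 0 0 0;-0.9 0 0 0 0 0 0;-0.9 0 0 -0.03 0 0 0;-0.9 0 0 -0.06 0 0 0;-0.9 0 0 -0.1 0 0 0;-0.9 0 0 -0.1 0 0 0"
}}

```text
t: 22.97
eef_pos: [0.661, 0.0377, 0.212]
tool_rot: [-0.0, 0.998, 0.07, -0.001]
contact_force: [0.3, 0.5, 0.0]
gripper_width: 0.952
```

```bash
python3 - <<'E'
from wr import *
plan((.661,.0375,.38),8.7)
p=wrist("w17.png")
E
```

```text
pos [0.661  0.0377 0.212 ] yaw 7.97 tilt [-2.7e-03  8.0e-04 -1.0e+00] F [0.3 0.5 0. ] w 0.952 t 22.9667
shift: n 6 each [-7.000e-04 -1.000e-04 -2.333e-01]
turn total units [-0.016  0.037 -0.182]
```

View pics/w17.png

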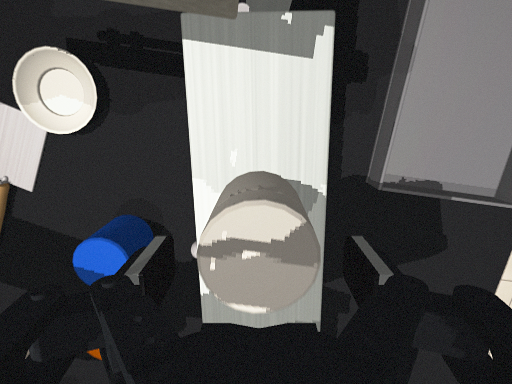

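Jar stands on the sill, free of the fingers. Rise and back away.

{"op": "apply_moves", "data": {
  "moves": "-0.9 0 0 -0.2 0 0 0;-0.9 0 0 -0.25 0 0 0;-0.9 0 0 -0.25 0 0 0;-0.9 0 0 -0.25 0 0 0;-0.9 0 0 -0.25 0 0 0;-0.9 -0.1 0.2 -0.1 0 0 0;-0.9 -0.1 0.25 0 0 0 0;-0.9 -0.1 0.25 0 0 0 0;-0.9 -0.1 0.25 0 0 0 0;-0.9 -0.1 0.25 0 0 0 0;-0.9 -0.1 0.25 0 0 0 0;-0.9 0 0 0 0 0 0"
}}

```text
t: 24.02
eef_pos: [0.6125, -0.1541, 0.3675]
tool_rot: [0.002, 0.998, 0.064, -0.002]
contact_force: [0.6, -0.8, -0.2]
gripper_width: 0.954
```

```bash
python3 - <<'E'
from wr import *
plan((.661,.0375,.38),8.7)
P={n:imaging.read_camera(n) for n in ("side","top")}
for n in P: save(P[n],n+"18.png")
im=cv2.imread("pics/top18.png")[100:260,110:310]; cv2.imwrite("pics/t18z.png",cv2.resize(im,None,fx=3.75,fy=3.75,interpolation=cv2.INTER_CUBIC))
im=cv2.imread("pics/side18.png")[120:270,140:300]; cv2.imwrite("pics/s18z.png",cv2.resize(im,None,fx=4,fy=4,interpolation=cv2.INTER_CUBIC))
E
```

```text
pos [ 0.6125 -0.1541  0.3675] yaw 7.34 tilt [-0.0029 -0.0044 -1.    ] F [ 0.6 -0.8 -0.2] w 0.954 t 24.0167
shift: n 7 each [ 0.0863 -0.2188 -0.0161]
turn total units [ 0.057  0.05  -0.341]
```

View pics/t18z.png

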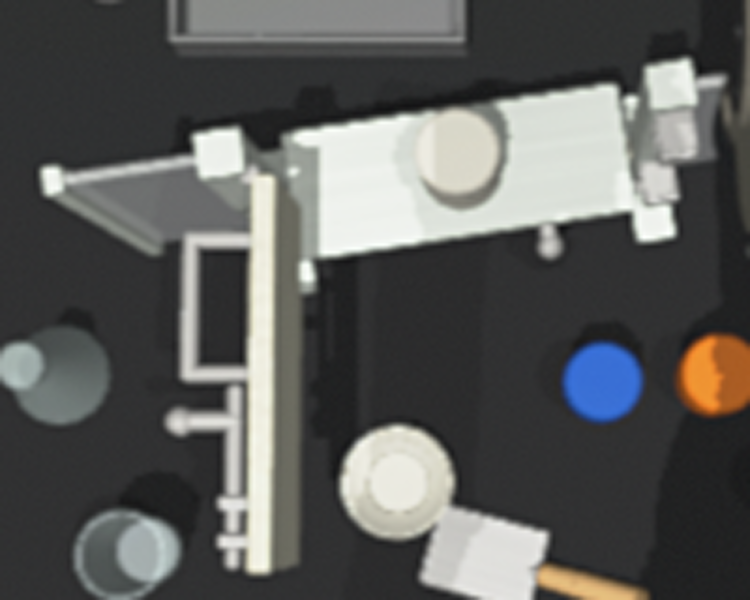

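View pics/s18z.png

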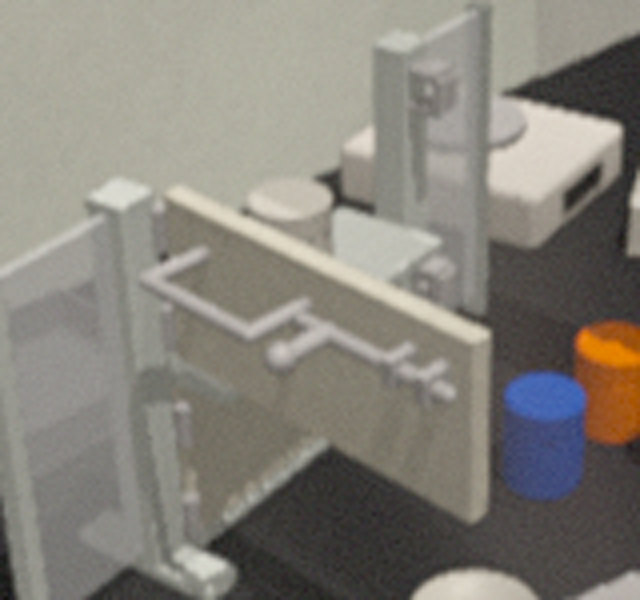

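View pics/side18.png

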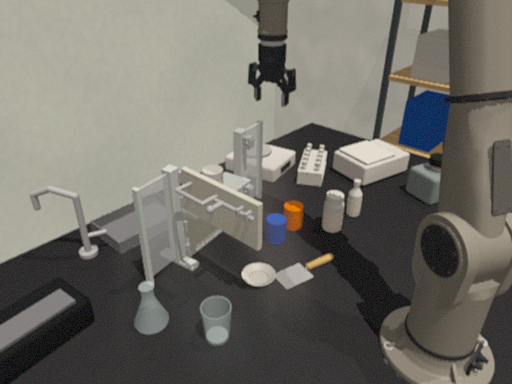

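```bash
python3 - <<'E'
from wr import *
t=imaging.read_camera("top")
g=lambda u:(u[0]/3.75+110-.4,u[1]/3.75+100-.4)
print("jar",atz(t,g((459,152)),.225))
a=atz(t,g((262,180)),.287);b=atz(t,g((259,572)),.287); d=b-a; print(np.linalg.norm(d),"leaf angle",np.degrees(np.pi/2*0+(.1519-np.pi/2))-np.degrees(np.arctan2(d[1],d[0])))
c=[atz(t,g(u),.15) for u in ((285,133),(615,85),(632,209),(303,258))]; print(np.mean(c,0))
print(bot.hand_in())
E
```

```text
jar [0.65896159 0.03375072 0.225     ]
0.25322448943394466 leaf angle 98.21855470546333
[0.66013777 0.03789313 0.15      ]
the job is handed in; nothing more can be done
None
```

The hatch's top half is open, the white jar stands on the sill, and the job is handed in at about 24 s of the 72 s allowed. The hand-in call reports no verdict.

**What I did:**
- I gripped the top bolt's knob and drew it back about 27 mm (it frees the leaf beyond 21 mm). Still holding the knob, I swung the top half open.
- I picked up the white screw-top jar and set it on the sill. The wrist force read 6 N at contact. I then let go and moved the arm clear.

**Last checks, all from the camera images:**
- **Top half:** it stands open at about 98° to the screen.
- **Jar:** the images show it upright. Its lid measures within about 4 mm along the screen and 1 mm in depth of the sill centre.
- **Bottom half:** it looks shut. I saw its bolt knob in place under the sill, but I did not measure the bolt's slide.
- **Other things:** in the last pictures everything else looks where it was. I judged this by eye and did not measure it.

**A disagreement:** the network's estimate of the sill centre was about 5 mm nearer the robot than the one I took from the sill's corners. I used the corners.

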